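# Tip the silver beads out and hold the loupe over them

## Task

Tip the four silver beads out of the scoop tray into the square inspection dish, then stand the empty tray upright on the bench and let go of it. Then take the loupe from its cradle and hold it level and still with its lens centred over the dish, at the height of the red collar on the gauge post beside the dish; finish while still holding it there, with nothing else carrying it. Do not shift the collar, and leave the mallet, the wooden mandrel and the bangle where they are.

Things in the scene. Friction and masses are not known exactly. Their poses are not given: they have to be found in the camera images.
- tray: Loose blue metal scoop tray, 0.18-0.35 kg. Origin: centre of the pan's underside, z up. Pan 100 mm along x, 80 wide (y); floor 4 thick; side and back walls 4 thick, tops at z 32. Pouring nose at -x, with a ramp instead of a wall. Wooden grip post 18 x 18 mm behind the back wall, centre x +58, up to z 82. Starts flat on the bench left or right of the dish, nose to the robot (yaw within 0.35 rad).
- tray_grip (a point): Point on the tray's grip post axis to grasp, 55 mm above the underside, at tray x = +58 mm, y = 0; axes as the tray's.
- tray_lip (a point): Middle of the tray's pouring lip, at tray x = -50 mm, y = 0, z = 15 mm; axes as the tray's. The last 27 mm of floor before it ramps up at 22 degrees: the beads stay in until the nose is tipped down by more than about that; 40 to 45 degrees, held for a second, empties it.
- bead0: One of four loose silver balls with a brass band, 16 mm diameter, 22 g; origin at its centre. Starts in the tray.
- bead1: One of four loose silver balls with a brass band, 16 mm diameter, 22 g; origin at its centre. Starts in the tray.
- bead2: One of four loose silver balls with a brass band, 16 mm diameter, 22 g; origin at its centre. Starts in the tray.
- bead3: One of four loose silver balls with a brass band, 16 mm diameter, 22 g; origin at its centre. Starts in the tray.
- station: Fixed inspection station, yaw within 0.3 rad. Origin on the bench under the dish centre, z up. Dark steel plate 6 mm thick, x -75 to 75, y -75 to 125. Square dish, outside 120 x 120 mm, walls 5 mm thick, rim at z 42, open top, black floor falling at 15 degrees to the centre, where beads gather. Gauge post: steel rod 8 mm diameter at y +100, top at z 128.
- dish_center (a point): Lowest point of the dish floor, on the dish's vertical axis, 10 mm above the bench; axes as the station's.
- collar_mark (a point): Centre of the red collar (24 mm diameter, 10 mm high) on the gauge post: its height is the focal height, where the middle of the lens rim has to be. 75 to 110 mm above the bench, different each time. The collar is held by friction (4 N).
- cradle: Fixed loupe cradle: wooden base 130 x 70 x 12 mm, origin at the centre of its underside; two brass supports 10 mm thick, 34 wide, at x -42 and +42, tops at z 45, with side cheeks 24 mm apart up to z 53. The loupe's handle lies across them, along the cradle's x; the 74 mm between them is free for fingers.
- loupe: Loose loupe, 0.13-0.2 kg. Origin mid-handle on its axis; x along the handle to the lens, z square to the lens. Black handle 18 mm wide (y), 16 high, x -50 to +65; steel counterweight 22 diameter at x -64 to -50. Nearly balances when gripped at the origin across y. Starts level in the cradle, handle axis at z 53, lens away from the robot (yaw within 0.3 rad), left or right of the dish.
- loupe_lens (a point): Centre of the lens, at loupe x = +100 mm, mid-height of its steel rim (72 mm outside diameter, 10 mm high); axes as the loupe's.
- mallet: Bystander: hammer lying on the bench beyond the dish, leave alone.
- mandrel: Bystander: tapered wooden mandrel standing upright, 52 mm diameter at its foot, 130 mm high, origin at the centre of its foot; leave alone.
- bangle: Bystander: open steel bangle lying flat, about 72 x 62 mm, origin at its centre; leave alone.
Mind the look-alikes: they are no part of the job. Of the things that look like the tray, the largest one is meant.

How it is judged (in metres and radians):
On the way, in this order (a step that is already met when the one before it is completed fails the run):
1. the tray, in the gripper, is tipped nose down (15 degrees or more) over the dish (contact force between the fingers and tray above 1 N and angle between tray's own z axis and vertical above 0.26 rad and horizontal distance between tray_lip and dish_center below 0.1 m), for 0.05 s.
2. all four beads are in the dish (horizontal distance between each of bead0, bead1, bead2, bead3 and dish_center below 0.055 m and z of bead0 in the frame of dish_center between 0 and 0.035 m and z of bead1 in the frame of dish_center between 0 and 0.035 m and z of bead2 in the frame of dish_center between 0 and 0.035 m and z of bead3 in the frame of dish_center between 0 and 0.035 m), for 0.2 s.
3. the tray stands upright on the bench, let go of (angle between tray's own z axis and vertical below 0.1 rad and height (world z) of tray below 0.006 m and contact force between the fingers and tray below 0.2 N), for 0.2 s.
At the end, for the whole second after the job is handed in: Four beads in the dish; tray upright on the bench, untouched; loupe held in the fingers, touching nothing else, still (under 20 mm/s), level within 0.12 rad, lens within 15 mm of the dish's axis and within 7 mm of the collar's height (all of step 2 and all of step 3 and contact force between the fingers and loupe above 1 N and contact force between loupe and cradle below 0.1 N and contact force between loupe and station below 0.1 N and contact force between loupe and tray below 0.1 N and contact force between loupe and mallet below 0.1 N and contact force between loupe and mandrel below 0.1 N and contact force between loupe and bangle below 0.1 N and horizontal distance between loupe_lens and dish_center below 0.015 m and z of loupe_lens in the frame of collar_mark between -0.007 and 0.007 m and angle between loupe's own z axis and vertical below 0.12 rad and linear speed of loupe below 0.02 m/s); the arm keeps its last pose, push and grip.
It fails at once if the red collar is shifted by more than 4 mm (distance of collar_mark from where it was at the start of the episode above 0.004 m).
It fails at once if the mallet is moved by more than 30 mm (distance of mallet from where it was at the start of the episode above 0.03 m).
It fails at once if the mandrel is moved by more than 30 mm (distance of mandrel from where it was at the start of the episode above 0.03 m).
It fails at once if the bangle is moved by more than 30 mm (distance of bangle from where it was at the start of the episode above 0.03 m).
It also fails if it takes over 72 s, if anything falls off the work surface, if the arm or the gripper's body presses on something with over 40 N, if the wrist force passes 120 N, or if a joint passes its speed limit or range.

## Robot

A 6-joint arm with a two-finger parallel gripper is mounted at the origin on the work surface. World frame = base frame: x ahead of the robot, y to its left, z up, the work surface at z = 0. Lengths are in mm, angles in rad, forces in N, time in s.
With the tool pointing down it reaches from about 375 to 975 mm from the base axis. Payload 3.8 kg.
Tool frame: the origin (TCP) lies at the very end of the fingers, on their centre line; the grasp point (between the pads) lies 19 mm behind it (manip.grip_depth is the distance from the TCP to the grasp point, in mm); z points along the fingers, y is the line along which they close (so a half turn about z gives the same grasp; the last joint's range is limited). The gripper opens to 88 mm and grips with 3 to 60 N. Pads are 18 mm wide; open, the fingers measure 123 mm over their backs; the gripper's body (75 mm by 187 mm) begins 45 mm behind the grasp point.
Start: joints at [1.263, 0.264, 1.604, -0, 1.274, -0.037], TCP at [180.562, 650.396, 238.706] pointing down, gripper open.
Joint ranges: [-2.63, 2.63], [-0.94, 2.18], [0.31, 2.57], [-1.31, 4.45], [0, 2.66], [-2.55, 2.55]. Speed limits (rad/s): [2.57, 2.57, 3.14, 3.14, 3.14, 3.14].

## Interface

Orientations are given as a unit quaternion [w, x, y, z].
In Python, from rig import readout, cams, hand_in, manip gives the robot as it stands. The module is installed in compiled form; this text tells all that it offers.
- The arm moves only by the tool send_rows, never from a script. Its argument "targets" is a list of rows, each a list of 3 entries, a list of its own where there are three numbers: the finger opening in mm, from 0 to 88.1, then the shift along the tool's x, y, z in mm, then the turn, a rotation vector about the tool's x, y, z in rad. In form: [[hand, [x, y, z], [ax, ay, az]], ...]. A call has 1 to 10 rows; each row shifts and turns the commanded pose from where the row before left it, along the tool's axes as they then stand; what a row does not reach is not made up. A row lasts 1/8 s, in which the tool goes at most 62.5 mm and 10.7 degrees, less where a joint would pass 70% of its speed; a pose out of reach is approached as far as the arm can. A call is refused whole if a number of a shift passes 62.5 or a number of a turn 0.188, either way. A call with a gripper value outside its range is refused whole. The fingers move at their own pace and stop on an object; "squeeze" is the grip in N (left out, the last holds). Time passes only in rows, so rows that do not move let the fingers close. It gives the time, the measured TCP pose, the force, the opening and the grip force at its end, in the units of the state.
- readout.get_obs(): the state, without advancing time (a new reading comes with each control period).
- cams.camera(name): name is "side" or "top" or "wrist"; returns a dict with "image" (420x560x3 uint8, red, green, blue), "range_z" (420x560 float32, mm along the optical axis (not along the pixel's ray), 0 where there is no reading), "fx", "fy", "cx", "cy" (pixels), "camera_from_world" (4x4, takes a point from world to camera coordinates). Camera axes: x right, y down, z forward; pixel columns grow to the right and rows downward; lengths in mm; the calibration is good to about 2 mm. A picture is of the moment at which its call begins.
- hand_in(): hands the job in; it is judged then, once.
The state is a dict: "t": time; "qpos": joint angles; "dq": joint speeds; "tau": joint torques, N m; "tool_pos": TCP position; "orientation": TCP orientation; "ft_force": force on the tool from outside, world axes, zero at the start; "torque": the same for the moment, N m; "opening": finger opening in mm; "grasp_force": force on a finger pad.
Only numpy, scipy, OpenCV 4.12 (cv2) and the standard library are available. Lean on these libraries where they do the work, as an engineer would, in place of code of your own. Each camera call takes 0.05 s, during which the arm holds its last target. There are 200 camera calls.

## Working session

There is one attempt and no reset: what is moved stays moved. The work goes in short steps, Python scripts to look and compute and a tool call to move; the robot and the scene stay as the last step left them, time stands still between calls to the robot, and variables do not carry over. Pictures are saved under pics/ and viewed, at most 10 in all, crops included, and the job is handed in when it is done.

Besides the shell and the picture viewer there is one more tool, called after ">>>" by a JSON object that holds its "op" and its "data", one argument or row to a line. send_rows: Moves the arm, as the interface text tells. Its arguments: {"type":"object","properties":{"targets":{"type":"array"},"squeeze":{"type":"number"}},"required":["targets"]}

```bash
mkdir -p pics
cat > h.py <<'E'
import numpy as np, cv2
from rig import readout, cams, hand_in, manip
from scipy.spatial.transform import Rotation as R
def snap(n,f):
    c=cams.camera(n); cv2.imwrite(f'pics/{f}.png',c['image'][:,:,::-1]); np.savez(f'pics/{f}.npz',**c); return c
def ld(f): return dict(np.load(f'pics/{f}.npz'))
def world(c,u,v,z=None):
    """pixel -> world by depth, or by intersection with height z"""
    T=np.linalg.inv(c['camera_from_world']); d=np.array([(u-c['cx'])/c['fx'],(v-c['cy'])/c['fy'],1])
    if z is None: return (T@np.append(d*c['range_z'][int(round(v)),int(round(u))],1))[:3]
    w=T[:3,:3]@d; o=T[:3,3]; return o+w*(z-o[2])/w[2]
def cloud(c):
    v,u=np.mgrid[0:420,0:560]; Z=c['range_z']
    P=np.stack([(u-c['cx'])/c['fx']*Z,(v-c['cy'])/c['fy']*Z,Z,np.ones_like(Z)],-1)
    return (P@np.linalg.inv(c['camera_from_world']).T)[...,:3]
def proj(c,p):
    q=c['camera_from_world']@np.append(p,1); return np.array([q[0]/q[2]*c['fx']+c['cx'],q[1]/q[2]*c['fy']+c['cy']])
E
python3 - <<'E'
from h import *
o=readout.get_obs(); print(o['t'],o['tool_pos'],o['orientation'],manip.grip_depth)
for n in('top','side'):
    c=snap(n,n+'0'); print(n,c['fx'],np.linalg.inv(c['camera_from_world']).round(2))
a=cv2.imread('pics/top0.png')
E
```

```text
0.0 [180.38123034 649.73353891 237.41281407] [-1.77372750e-04  1.35003617e-01  9.90844521e-01 -1.06166340e-03] 18.700000000000003
top 411.4320758380995 [[ 0.00000e+00 -1.00000e+00  5.00000e-02  5.80410e+02]
 [-1.00000e+00 -0.00000e+00 -1.00000e-02  6.60000e+00]
 [ 1.00000e-02 -5.00000e-02 -1.00000e+00  1.04091e+03]
 [ 0.00000e+00  0.00000e+00  0.00000e+00  1.00000e+00]]
side 442.9499221340881 [[-8.3000e-01 -3.8000e-01  4.1000e-01  1.3542e+02]
 [-5.6000e-01  5.9000e-01 -5.8000e-01  7.1558e+02]
 [-2.0000e-02 -7.1000e-01 -7.1000e-01  9.3881e+02]
 [ 0.0000e+00  0.0000e+00  0.0000e+00  1.0000e+00]]
```

View pics/top0.png

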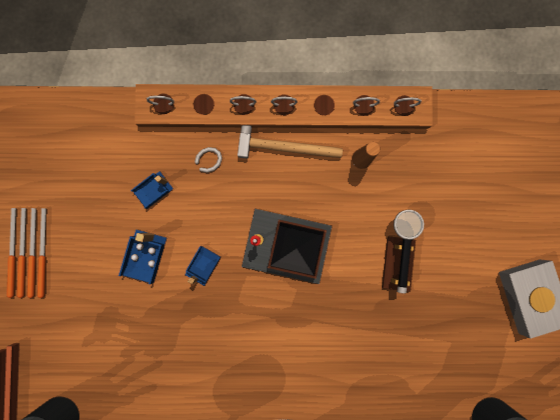

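View pics/side0.png

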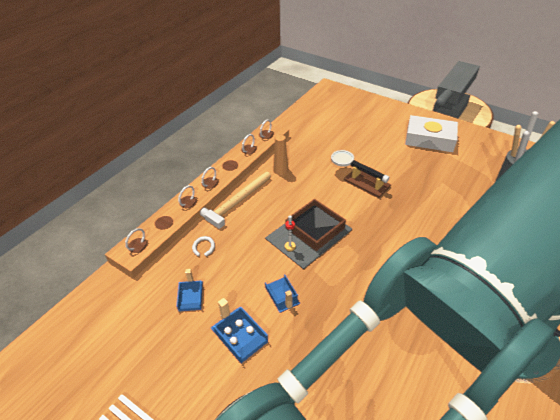

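The top view shows three blue trays, at (143,257), (152,190) and (203,266). The one at (143,257) is the largest, holds the four beads, and has its nose towards the robot, so it is the one meant. The dish is at (298,249), the collar at about (258,240), and the loupe at (405,250) with its lens at (409,224). In the side view the collar is at (290,224). I'll confirm these in enlarged crops.

Run:
```python
import cv2,numpy as np
a=cv2.imread('pics/top0.png');b=cv2.imread('pics/side0.png')
f=lambda i,u,v:cv2.resize(i[v:v+75,u:u+100],(400,300),interpolation=cv2.INTER_CUBIC)
cv2.imwrite('pics/m1.png',np.vstack([np.hstack([f(a,100,220),f(a,236,205)]),np.hstack([f(b,195,290),f(b,262,198)])]))
cv2.imwrite('pics/m2.png',np.hstack([cv2.resize(a[200:300,360:450],(540,600),interpolation=cv2.INTER_CUBIC)]))
```

```text
(no output)
```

View pics/m1.png

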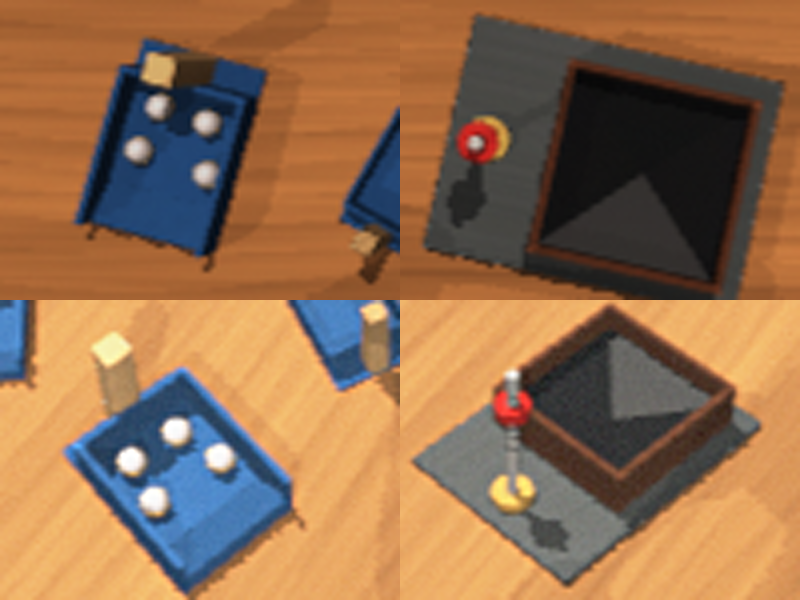

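View pics/m2.png

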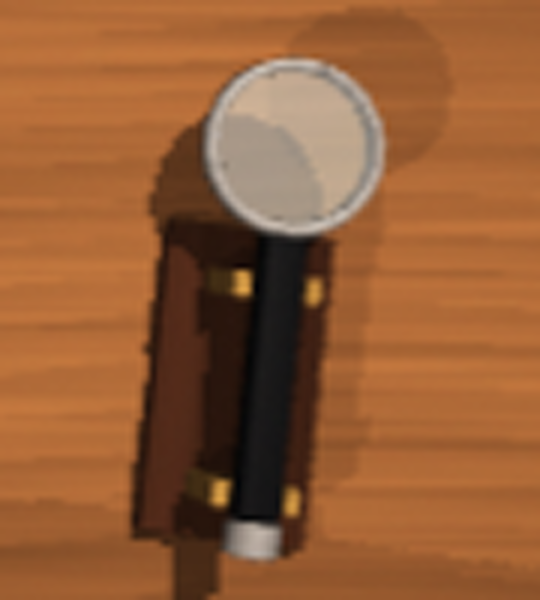

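The crops confirm the choice. The largest tray's post top is at top (140,237.2) / side (223,301.8). The collar is at top (255.3,240.3) / side (290,224.3). The dish apex is at top (296.5,248) / side (315,227.5). The lens is at top (409,224.5) and the counterweight at (402,290). I'll triangulate these now.

```bash
cat >> h.py <<'E'
def tri(c1,p1,c2,p2):
    A=[];b=[]
    for c,p in((c1,p1),(c2,p2)):
        o=world(c,*p,0); o2=world(c,*p,100); d=(o2-o)/np.linalg.norm(o2-o); M=np.eye(3)-np.outer(d,d); A.append(M); b.append(M@o)
    s=np.linalg.lstsq(np.vstack(A),np.hstack(b),rcond=None); return s[0].round(1),(s[1]**.5).round(1)
E
python3 - <<'E'
from h import *
t,s=ld('top0'),ld('side0')
for n,a,b in[('post top',(140,237.2),(223,301.75)),('collar',(255.3,240.3),(290,224.25)),('rodtip',(254.75,240.75),(290.25,216.75)),('apex',(296.5,248),(315,227.5)),('lens',(409,224.5),(342.5,158))]:
    print(n,*tri(t,a,s,b))
def yaw(p,q): d=q-p; return np.arctan2(d[1],d[0]),d
rim=[((573-400)/4+236,205+63/4),(360/4+236,205+103/4),(318/4+236,205+292/4),(130/4+236,205+250/4)]
W=np.array([world(t,*p,42) for p in rim]); print('rim',W.round(1),W.mean(0)); print('edges',[np.linalg.norm(W[i]-W[i-1]).round(1) for i in range(4)],'yaw',[yaw(W[3],W[0])[0],yaw(W[2],W[1])[0],yaw(W[1],W[0])[0]-np.pi/2,yaw(W[2],W[3])[0]-np.pi/2])
cw,ln=world(t,402.2,290,53),world(t,409,224.5,58); print('cw',cw,'lens',ln,yaw(cw,ln))
P=cloud(t); 
for n,u,v in[('lensring',409,214),('handle',405,255),('posttop',140,237),('dish',296,248),('trayfloor',140,262),('table',330,320),('rim',262,252)]: print(n,P[v,u].round(1))
# tray outline: blue mask
hsv=cv2.cvtColor(t['image'],cv2.COLOR_RGB2HSV); m=cv2.inRange(hsv,(95,100,30),(130,255,255)); m[:, :112]=0;m[:,172:]=0;m[:225]=0;m[292:]=0
Q=P[(m>0)]; print(len(Q)); r=cv2.minAreaRect(Q[:,:2].astype(np.float32)); print(r)
for lo,hi in((0,8),(8,16),(26,36)):
    q=Q[(Q[:,2]>lo)&(Q[:,2]<hi)]; print(lo,len(q),q.mean(0), cv2.minAreaRect(q[:,:2].astype(np.float32)) if len(q)>3 else '')
E
```

```text
post top [565.2 332.2  78. ] [0.2]
collar [559.2  62.5  95.5] [0.2]
rodtip [558.8  62.  123.4] [0.2]
apex [538.3 -35.7   5. ] [0.2]
lens [ 598.2 -305.6   48.5] [0.5]
rim [[ 605.7    7.9   42. ]
 [ 581.9 -105.7   42. ]
 [ 467.9  -80.2   42. ]
 [ 492.7   33.3   42. ]] [537.07364419 -36.15893623  42.        ]
edges [np.float64(115.8), np.float64(116.1), np.float64(116.8), np.float64(116.2)] yaw [np.float64(-0.22142955165933592), np.float64(-0.2196696425548838), np.float64(-0.2064062975971377), np.float64(-0.21519934513223582)]
cw [ 441.33733317 -286.44936751   53.        ] lens [ 597.68522639 -302.78619832   58.        ] (np.float64(-0.10411244195371706), array([156.34789322, -16.33683081,   5.        ]))
lensring [ 623.  -304.2   54.2]
handle [ 525.2 -291.    62.7]
posttop [565.5 332.6  76.5]
dish [538.5 -34.3   6.6]
trayfloor [502.  355.9   3.7]
table [ 359.  -120.2    0.7]
rim [528.1  50.9   5.1]
1138
((516.9766235351562, 201.83338928222656), (389.92413330078125, 128.49949645996094), 89.75892639160156)
0 701 [517.43450486 347.56049435   4.0325041 ] ((520.7227783203125, 342.8014831542969), (77.49787139892578, 108.59540557861328), 76.22029876708984)
8 213 [479.2778474  360.42741887  11.20203138] ((517.8881225585938, 347.1107177734375), (68.9718017578125, 117.19445037841797), 74.356689453125)
26 188 [514.87805801 340.70489133  31.1035751 ] ((509.9659423828125, 346.39276123046875), (81.617431640625, 98.9454574584961), 75.76666259765625)
```

>>> {"op": "send_rows", "data": {
  "targets": [
    [88,[-25,-12,0],[0,0,0]],
    [88,[-45,-20,0],[0,0,0]],
    [88,[-50,-22,0],[0,0,0]],
    [88,[-55,-24,0],[0,0,0]],
    [88,[-55,-24,0],[0,0,0]],
    [88,[-55,-24,0],[0,0,0]],
    [88,[-55,-24,0],[0,0,0]],
    [88,[-45,-20,0],[0,0,0]],
    [88,[-30,-14,0],[0,0,0]],
    [88,[0,0,0],[0,0,0]]
  ]
}}

```text
t: 1.35
tool_pos: [532.6, 360.2, 238.0]
orientation: [-0.0, 0.137, 0.991, -0.0]
ft_force: [-0.2, -0.5, -0.1]
opening: 87.7
grasp_force: 0.0
```

Run:
```python
from h import *
o=readout.get_obs(); print(o['t'],o['tool_pos'],R.from_quat(o['orientation'],scalar_first=True).as_matrix().round(3),o['qpos'])
c=snap('wrist','w1'); print(np.linalg.inv(c['camera_from_world']).round(2),c['fx'])
```

```text
1.35 [532.58358363 360.15329823 237.95203646] [[-0.963  0.271 -0.001]
 [ 0.271  0.963 -0.001]
 [ 0.    -0.001 -1.   ]] [ 5.56024082e-01  2.05110325e-01  1.67714227e+00 -3.23479558e-04
  1.26040601e+00 -7.40275292e-01]
[[ 2.7000e-01  9.3000e-01  2.5000e-01  4.6848e+02]
 [ 9.6000e-01 -2.6000e-01 -7.0000e-02  3.7799e+02]
 [-0.0000e+00  2.6000e-01 -9.7000e-01  3.8324e+02]
 [ 0.0000e+00  0.0000e+00  0.0000e+00  1.0000e+00]] 340.4356581026975
```

View pics/w1.png

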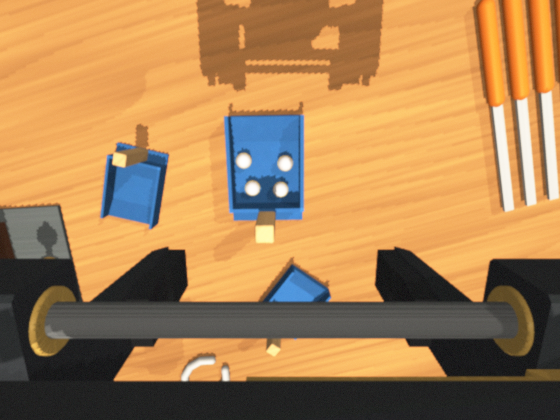

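The wrist view shows the target tray straight ahead, with its post top at (265,233), nose corners at (229,117) and (302,117), and all four beads inside.

```bash
cat >> h.py <<'E'
def go(p,Rt=None):
    o=readout.get_obs(); M=R.from_quat(o['orientation'],scalar_first=True)
    if Rt is None: Rt=M
    print('shift',M.inv().apply(np.array(p)-o['tool_pos']).round(1),'turn',(M.inv()*Rt).as_rotvec().round(3))
def down(yaw):  # tool y at yaw+90deg, tool x pointing back, z down
    c,s=np.cos(yaw),np.sin(yaw); return R.from_matrix(np.array([[-c,-s,0],[-s,c,0],[0,0,-1]]).T.T)
E
python3 - <<'E'
from h import *
w=ld('w1');P=cloud(w)
print('post',world(w,265,233,82),P[233,265],tri(w,(265,233),ld('top0'),(140,237.2)))
hsv=cv2.cvtColor(w['image'],cv2.COLOR_RGB2HSV); m=cv2.inRange(hsv,(95,100,30),(130,255,255)); m[:,:215]=0;m[:,312:]=0;m[222:]=0
Q=P[m>0]; q=Q[(Q[:,2]>26)&(Q[:,2]<38)]; print(len(q),q.mean(0),cv2.minAreaRect(q[:,:2].astype(np.float32)))
q=Q[(Q[:,2]>0)&(Q[:,2]<8)]; print(q.mean(0)); 
go([565,332,36+60],down(-0.25)); print(down(-.25).as_matrix())
E
```

```text
post [562.39380789 335.63094939  82.        ] [562.74320335 335.47333641  80.87923856] (array([565.2, 334.1,  72.3]), array([0.4]))
982 [520.94055708 347.9666717   30.70604832] ((508.0472717285156, 348.677490234375), (77.66899871826172, 98.80238342285156), 75.16543579101562)
[514.46067693 346.44291005   3.65000596]
shift [-40.4 -19.  141.9] turn [-0.001 -0.001 -0.023]
[[-0.96891242  0.24740396  0.        ]
 [ 0.24740396  0.96891242  0.        ]
 [ 0.          0.         -1.        ]]
```

>>> {"op": "send_rows", "data": {
  "targets": [
    [88,[-13,-6,15],[0,0,-0.023]],
    [88,[-13,-6,35],[0,0,0]],
    [88,[-13,-5.4,45],[0,0,0]],
    [88,[0,0,45],[0,0,0]],
    [88,[0,0,35],[0,0,0]],
    [88,[0,0,18],[0,0,0]],
    [88,[0,0,7],[0,0,0]],
    [88,[0,0,0],[0,0,0]]
  ]
}}

```text
t: 2.4
tool_pos: [564.8, 336.2, 39.5]
orientation: [0.0, 0.123, 0.992, 0.0]
ft_force: [0.0, 0.5, -0.1]
opening: 88.0
grasp_force: 0.0
```

Run:
```python
from h import *
o=readout.get_obs(); print(o['t'],o['tool_pos'])
c=snap('wrist','w2'); s=snap('side','s2')
cv2.imwrite('pics/m3.png',np.hstack([cv2.resize(c['image'][:,:,::-1],(400,300)),cv2.resize(s['image'][270:370,170:303,::-1],(400,300))]))
```

```text
2.4 [564.80317586 336.15864939  39.46495391]
```

View pics/m3.png

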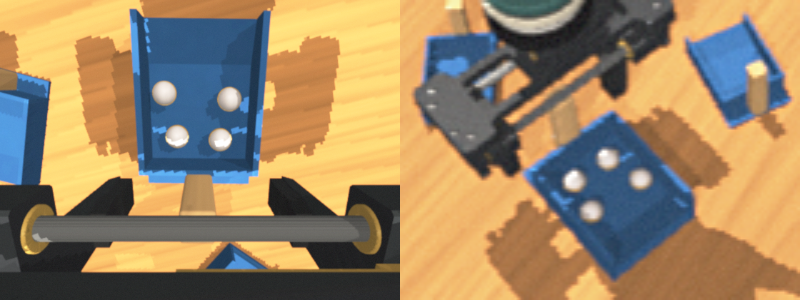

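The wrist view shows the post centred between the fingers, at about (200,190) in the left half. Closing on it.

>>> {"op": "send_rows", "data": {
  "targets": [
    [0,[0,0,0],[0,0,0]],
    [0,[0,0,0],[0,0,0]],
    [0,[0,0,0],[0,0,0]],
    [0,[0,0,0],[0,0,0]],
    [0,[0,0,0],[0,0,0]],
    [0,[0,0,0],[0,0,0]],
    [0,[0,0,0],[0,0,0]]
  ],
  "squeeze": 58
}}

```text
t: 3.38
tool_pos: [564.5, 335.4, 38.6]
orientation: [-0.0, 0.124, 0.992, -0.0]
ft_force: [-0.5, 1.0, -0.2]
opening: 19.9
grasp_force: 0.0
```

>>> {"op": "send_rows", "data": {
  "targets": [
    [0,[0,0,0],[0,0,0]],
    [0,[0,0,0],[0,0,0]],
    [0,[0,0,0],[0,0,0]],
    [0,[0,0,-4],[0,0,0]],
    [0,[0,0,-10],[0,0,0]],
    [0,[0,0,-20],[0,0,0]],
    [0,[0,0,-25],[0,0,0]],
    [0,[0,0,-30],[0,0,0]],
    [0,[0,0,-20],[0,0,0]],
    [0,[0,0,0],[0,0,0]]
  ]
}}

```text
t: 4.62
tool_pos: [566.2, 336.3, 151.0]
orientation: [0.002, 0.124, 0.992, 0.002]
ft_force: [0.3, 0.4, -4.2]
opening: 18.0
grasp_force: 58.0
```

Run:
```python
from h import *
o=readout.get_obs(); print(o['t'],o['tool_pos'],o['grasp_force'],o['torque'])
w=snap('wrist','w3');P=cloud(w)
hsv=cv2.cvtColor(w['image'],cv2.COLOR_RGB2HSV); m=cv2.inRange(hsv,(95,100,30),(130,255,255)); m[:,:180]=0;m[:,385:]=0;m[250:]=0
M=R.from_quat(o['orientation'],scalar_first=True)
T=M.inv().apply(P[m>0]-o['tool_pos']); T=T[(T[:,2]<50)&(abs(T[:,1])<50)]  # tray points in tool frame
for a in range(0,150,15):
    k=(T[:,0]>a)&(T[:,0]<a+15); 
    if k.sum()>5: print(a,k.sum(),np.percentile(T[k,2],[3,50,97]).round(1))
```

```text
4.625 [566.24262056 336.3387085  151.03735627] 57.99920400604606 [-0.05454301 -0.15393152  0.03011031]
0 4388 [ 6.5 15.9 36. ]
15 3656 [ 7.  35.1 36.5]
30 4150 [ 7.1 35.2 36.6]
45 4333 [ 7.  35.2 36.6]
60 4789 [-145.2   35.1   36.7]
75 6281 [ 7.2 34.  36.5]
90 7170 [ 7.2 28.2 32.1]
105 1395 [ 7.3 25.3 27. ]
```

The tray is held level: its floor reads a constant 35 mm below the TCP plane. The carry and tip moves come next.

```bash
cat >> h.py <<'E'
def rows(poses):
    """relative rows from the measured pose through a list of (tcp, Rotation)"""
    o=readout.get_obs(); p=np.array(o['tool_pos']);M=R.from_quat(o['orientation'],scalar_first=True)
    for q,N in poses:
        print(M.inv().apply(q-p).round(1),(M.inv()*N).as_rotvec().round(3)); p,M=q,N
def tip(th,lip,yaw=-0.235,L=np.array([108,0,24])):
    N=down(yaw)*R.from_rotvec([0,-th,0]); return np.array(lip)-N.apply(L),N
E
python3 - <<'E'
from h import *
o=readout.get_obs(); 
rows([(np.array(o['tool_pos'])+[0,0,50],down(-.25)),tip(0,(552,-39,176))]+[tip(.1,(552,-39,140)),tip(.2,(552,-39,105)),tip(.3,(552,-39,75))]+[tip(a,(552,-39,68)) for a in np.arange(.36,.80,.07)])
E
```

```text
[ -0.1   0.1 -50. ] [0.002 0.002 0.002]
[-188.  -364.7   -1. ] [ 0.     0.    -0.015]
[ 2.9 -0.  25.3] [ 0.  -0.1  0. ]
[ 6.4  0.  24.2] [ 0.  -0.1  0. ]
[ 8.9 -0.  18.7] [-0.  -0.1  0. ]
[3.7 0.  0.3] [ 0.   -0.06 -0.  ]
[ 1.9  0.  -7.5] [ 0.   -0.07 -0.  ]
[ 1.9 -0.  -7.5] [ 0.   -0.07  0.  ]
[ 1.9  0.  -7.5] [-0.   -0.07  0.  ]
[ 1.9  0.  -7.5] [ 0.   -0.07  0.  ]
[ 1.9  0.  -7.5] [-0.   -0.07  0.  ]
[ 1.9 -0.  -7.5] [ 0.   -0.07  0.  ]
```

>>> {"op": "send_rows", "data": {
  "targets": [
    [0,[0,0,-8],[0,0,0]],
    [0,[0,0,-14],[0,0,0]],
    [0,[0,0,-16],[0,0,0]],
    [0,[-3,-6,-10],[0,0,0]],
    [0,[-6,-12,-3],[0,0,0]],
    [0,[-9,-18,0],[0,0,0]],
    [0,[-12,-23,0],[0,0,-0.015]],
    [0,[-13,-26,0],[0,0,0]],
    [0,[-14,-27,0],[0,0,0]],
    [0,[-14,-27,0],[0,0,0]]
  ]
}}

```text
t: 5.92
tool_pos: [600.3, 180.9, 197.8]
orientation: [-0.001, 0.117, 0.993, -0.0]
ft_force: [0.2, 0.6, -4.0]
opening: 17.4
grasp_force: 58.0
```

>>> {"op": "send_rows", "data": {
  "targets": [
    [0,[-14,-27,0],[0,0,0]],
    [0,[-14,-27,0],[0,0,0]],
    [0,[-14,-27,0],[0,0,0]],
    [0,[-14,-27,0],[0,0,0]],
    [0,[-14,-27,0],[0,0,0]],
    [0,[-13,-25,0],[0,0,0]],
    [0,[-11,-22,0],[0,0,0]],
    [0,[-8,-17,0],[0,0,0]],
    [0,[-7,-13,0],[0,0,0]],
    [0,[0,0,0],[0,0,0]]
  ]
}}

```text
t: 7.18
tool_pos: [658.0, -48.8, 198.6]
orientation: [0.0, 0.117, 0.993, 0.0]
ft_force: [-0.0, 0.3, -4.4]
opening: 17.5
grasp_force: 58.0
```

Run:
```python
from h import *
o=readout.get_obs(); print(o['t'],o['tool_pos'],o['grasp_force'],o['ft_force'])
snap('wrist','w4')
rows([tip(0,(552,-39,176))]+[tip(.1,(552,-39,140)),tip(.2,(552,-39,105)),tip(.3,(552,-39,75))])
```

```text
7.175 [657.95042619 -48.77222067 198.63879796] 57.999154664576054 [-0.04944559  0.26513034 -4.44828984]
[ -3.  -16.   -1.4] [ 0.001 -0.     0.002]
[ 2.9 -0.  25.3] [ 0.  -0.1  0. ]
[ 6.4  0.  24.2] [ 0.  -0.1  0. ]
[ 8.9 -0.  18.7] [-0.  -0.1  0. ]
```

View pics/w4.png

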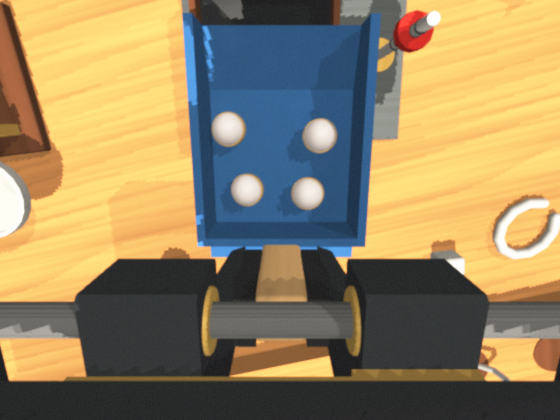

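All four beads are still in the tray, at about (228,129), (319,135), (247,190) and (307,193), and the tray is over the dish. Tipping now.

>>> {"op": "send_rows", "data": {
  "targets": [
    [0,[-1,-6,0],[0,0,0]],
    [0,[-2,-10,0],[0,0,0]],
    [0,[1.5,0,13],[0,-0.05,0]],
    [0,[1.5,0,13],[0,-0.05,0]],
    [0,[3.2,0,12],[0,-0.05,0]],
    [0,[3.2,0,12],[0,-0.05,0]],
    [0,[4.5,0,9.5],[0,-0.05,0]],
    [0,[4.5,0,9.5],[0,-0.05,0]],
    [0,[3.7,0,0.3],[0,-0.06,0]],
    [0,[1.9,0,-7.5],[0,-0.07,0]]
  ]
}}

```text
t: 8.48
tool_pos: [638.2, -60.0, 131.5]
orientation: [0.212, 0.113, 0.97, -0.025]
ft_force: [-0.3, -1.0, -4.2]
opening: 17.5
grasp_force: 58.0
```

>>> {"op": "send_rows", "data": {
  "targets": [
    [0,[1.9,0,-7.5],[0,-0.07,0]],
    [0,[1.9,0,-7.5],[0,-0.07,0]],
    [0,[1.9,0,-7.5],[0,-0.07,0]],
    [0,[1.9,0,-7.5],[0,-0.07,0]],
    [0,[1.9,0,-7.5],[0,-0.07,0]],
    [0,[0,0,0],[0,0,0]],
    [0,[0,0,0],[0,0,0]],
    [0,[0,0,0],[0,0,0]],
    [0,[0,0,0],[0,0,0]],
    [0,[0,0,0],[0,0,0]]
  ]
}}

```text
t: 9.72
tool_pos: [613.7, -55.3, 158.2]
orientation: [0.371, 0.109, 0.921, -0.045]
ft_force: [0.1, -0.0, -3.2]
opening: 17.7
grasp_force: 58.0
```

Run:
```python
from h import *
o=readout.get_obs(); print(o['t'],o['tool_pos'],o['orientation'],o['grasp_force'],o['ft_force'])
c=snap('side','s5'); w=snap('wrist','w5')
cv2.imwrite('pics/m5.png',np.hstack([cv2.resize(w['image'][:,:,::-1],(400,300)),cv2.resize(c['image'][160:280,230:390,::-1],(400,300))]))
```

```text
9.725 [613.69005965 -55.28375775 158.16660472] [ 0.37116476  0.1087074   0.92107161 -0.04523833] 57.999291848391294 [ 0.09716748 -0.01458058 -3.24683725]
```

View pics/m5.png

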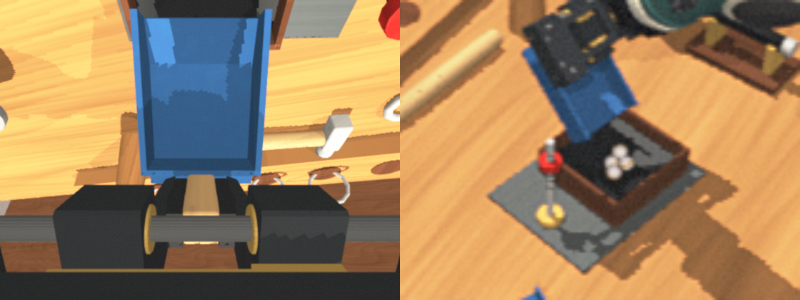

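The tray is empty, and the beads are clustered at the dish centre at (620,160). The force dropped by about 0.9 N, which matches four beads. I'll return the tray to its original place.

Run:
```python
from h import *
o=readout.get_obs(); d=down(-.25)
a=np.array(o['tool_pos'])
rows([(a+[0,0,30],R.from_quat(o['orientation'],scalar_first=True)),(np.array([650,-50,200]),down(-.235)),(np.array([564,335,200]),d),(np.array([564,335,39]),d)])
# intermediates for untilt
p=[(a+[0,0,30],R.from_quat(o['orientation'],scalar_first=True))]+[(a+[7.2*k,1*k,30+2.4*k],tip(.76*(1-k/5),(0,0,0))[1]) for k in range(1,6)]
print();rows(p+[(np.array([564,335,200]),d)])
```

```text
[-20.8  -0.1 -21.6] [0. 0. 0.]
[-33.   13.6  15.1] [-0.003  0.766  0.   ]
[173.3 354.4   0. ] [0.    0.    0.015]
[  0.   0. 161.] [0. 0. 0.]

[-20.8  -0.1 -21.6] [0. 0. 0.]
[-6.5  2.6  3. ] [-0.003  0.158  0.001]
[-6.9  2.6  1.9] [0.    0.152 0.   ]
[-7.1  2.6  0.8] [0.    0.152 0.   ]
[-7.2  2.6 -0.3] [-0.     0.152 -0.   ]
[-7.1  2.6 -1.3] [0.    0.152 0.   ]
[172.9 354.7   0. ] [0.    0.    0.015]
```

>>> {"op": "send_rows", "data": {
  "targets": [
    [0,[-10,0,-11],[0,0,0]],
    [0,[-11,0,-11],[0,0,0]],
    [0,[-6.5,2.6,3],[-0.003,0.158,0.001]],
    [0,[-7,2.6,2],[0,0.152,0]],
    [0,[-7,2.6,1],[0,0.152,0]],
    [0,[-7,2.6,0],[0,0.152,0]],
    [0,[-7,2.6,-1],[0,0.152,0]],
    [0,[6,13,0],[0,0,0.015]],
    [0,[13,26,0],[0,0,0]],
    [0,[18,36,0],[0,0,0]]
  ]
}}

```text
t: 11.08
tool_pos: [630.5, 28.8, 197.7]
orientation: [0.014, 0.129, 0.992, -0.005]
ft_force: [0.4, 1.1, -4.1]
opening: 17.5
grasp_force: 58.0
```

>>> {"op": "send_rows", "data": {
  "targets": [
    [0,[20,42,0],[0,0,0]],
    [0,[20,42,0],[0,0,0]],
    [0,[20,42,0],[0,0,0]],
    [0,[20,42,0],[0,0,0]],
    [0,[20,40,0],[0,0,0]],
    [0,[17,35,0],[0,0,0]],
    [0,[11,22,0],[0,0,0]],
    [0,[6,11,0],[0,0,0]],
    [0,[2,4,0],[0,0,0]],
    [0,[0,0,0],[0,0,0]]
  ]
}}

```text
t: 12.32
tool_pos: [570.9, 332.8, 192.6]
orientation: [0.014, 0.128, 0.992, -0.005]
ft_force: [-0.7, 0.7, -2.9]
opening: 17.5
grasp_force: 58.0
```

Run:
```python
from h import *
o=readout.get_obs(); M=R.from_quat(o['orientation'],scalar_first=True); print(o['t'],o['tool_pos'],M.as_matrix().round(3)[:,2],o['ft_force'])
w=snap('wrist','w6');P=cloud(w)
hsv=cv2.cvtColor(w['image'],cv2.COLOR_RGB2HSV); m=cv2.inRange(hsv,(95,100,30),(130,255,255)); m[:,:180]=0;m[:,385:]=0;m[250:]=0
T=M.inv().apply(P[m>0]-o['tool_pos']); T=T[(T[:,2]<50)&(abs(T[:,1])<30)]
for a in range(15,120,15):
    k=(T[:,0]>a)&(T[:,0]<a+15)
    if k.sum()>5: print(a,k.sum(),np.percentile(T[k,2],[3,50,97]).round(1))
go([564,335,39],down(-.25))
```

```text
12.325 [570.92685901 332.82548139 192.56228347] [ 0.026 -0.014 -1.   ] [-0.74916437  0.73694617 -2.86723641]
15 2932 [34.3 35.5 36.6]
30 3096 [34.3 35.5 36.7]
45 3359 [34.3 35.5 36.7]
60 3658 [-145.3   35.5   36.8]
75 3941 [31.8 34.7 36.5]
90 4707 [25.7 29.  32.3]
105 946 [24.2 25.6 26.9]
shift [ 11.8   1.6 153.3] turn [-0.007  0.029 -0.008]
```

>>> {"op": "send_rows", "data": {
  "targets": [
    [0,[6,1,15],[-0.007,0.029,-0.008]],
    [0,[6,0.6,30],[0,0,0]],
    [0,[0,0,35],[0,0,0]],
    [0,[0,0,30],[0,0,0]],
    [0,[0,0,20],[0,0,0]],
    [0,[0,0,10],[0,0,0]],
    [0,[0,0,5],[0,0,0]],
    [0,[0,0,3],[0,0,0]],
    [0,[0,0,0],[0,0,0]],
    [0,[0,0,0],[0,0,0]]
  ]
}}

```text
t: 13.62
tool_pos: [560.3, 338.4, 45.3]
orientation: [0.0, 0.124, 0.992, 0.001]
ft_force: [0.4, -0.9, -3.1]
opening: 17.8
grasp_force: 58.0
```

Run:
```python
from h import *
o=readout.get_obs(); print(o['t'],o['tool_pos'],o['ft_force'],o['torque']); go([564,335,39],down(-.25))
```

```text
13.625 [560.27447284 338.39506219  45.33788986] [ 0.4330153  -0.89253065 -3.14944401] [ 0.00537603 -0.13168294 -0.02872045]
shift [-4.4 -2.4  6.3] turn [0.002 0.    0.001]
```

>>> {"op": "send_rows", "data": {
  "targets": [
    [0,[0,0,3],[0,0,0]],
    [0,[0,0,1.5],[0,0,0]],
    [0,[0,0,1],[0,0,0]],
    [0,[0,0,0],[0,0,0]]
  ]
}}

```text
t: 14.12
tool_pos: [559.7, 338.0, 38.8]
orientation: [-0.0, 0.124, 0.992, 0.0]
ft_force: [0.5, -0.3, -2.7]
opening: 17.6
grasp_force: 58.0
```

>>> {"op": "send_rows", "data": {
  "targets": [
    [0,[0,0,0.7],[0,0,0]],
    [0,[0,0,0.7],[0,0,0]],
    [0,[0,0,0],[0,0,0]]
  ]
}}

```text
t: 14.5
tool_pos: [559.9, 338.1, 38.6]
orientation: [-0.0, 0.124, 0.992, 0.0]
ft_force: [-3.1, -1.3, 6.2]
opening: 17.2
grasp_force: 58.0
```

>>> {"op": "send_rows", "data": {
  "targets": [
    [30,[0,0,0],[0,0,0]],
    [60,[0,0,0],[0,0,0]],
    [70,[0,0,0],[0,0,0]],
    [70,[0,0,0],[0,0,0]],
    [70,[0,0,0],[0,0,0]],
    [70,[0,0,0],[0,0,0]],
    [70,[0,0,-15],[0,0,0]],
    [70,[0,0,-35],[0,0,0]],
    [70,[0,0,-50],[0,0,0]],
    [70,[0,0,-50],[0,0,0]]
  ],
  "squeeze": 20
}}

```text
t: 15.75
tool_pos: [559.8, 337.9, 190.0]
orientation: [-0.0, 0.124, 0.992, 0.001]
ft_force: [0.1, 0.7, -0.1]
opening: 70.3
grasp_force: 0.0
```

Run:
```python
from h import *
o=readout.get_obs(); print(o['t'],o['tool_pos'],o['opening'])
w=snap('wrist','w7');P=cloud(w)
hsv=cv2.cvtColor(w['image'],cv2.COLOR_RGB2HSV); m=cv2.inRange(hsv,(95,100,30),(130,255,255)); m[:,:205]=0;m[:,330:]=0;m[240:]=0
Q=P[m>0]; Q=Q[(Q[:,2]<7)&(Q[:,2]>1)]; print(len(Q)); A=np.c_[Q[:,:2],np.ones(len(Q))]; print(np.linalg.lstsq(A,Q[:,2],rcond=None)[0])
t=snap('top','t7'); a=P
go([498,-292,180],down(-.104))
```

```text
15.75 [559.78569652 337.87282905 189.98947752] 70.28618226195628
7181
[-1.17026922e-02  2.86612554e-03  8.47139909e+00]
shift [ -91.4 -629.2   11.2] turn [ 0.01   0.011 -0.145]
```

The tray stands flat (floor slope about 0.01) and is released. On the way to the loupe I'll pause by the gauge post to measure the collar from close up.

>>> {"op": "send_rows", "data": {
  "targets": [
    [70,[-8,-21,0],[0,0,0]],
    [70,[-14,-38,0],[0,0,0]],
    [70,[-17,-46,0],[0,0,0]],
    [70,[-17,-46,0],[0,0,0]],
    [70,[-17,-46,0],[0,0,0]],
    [70,[-15,-40,0],[0,0,0]],
    [70,[-10,-28,0],[0,0,0]],
    [70,[-5,-16,0],[0,0,0]],
    [70,[0,0,0],[0,0,0]]
  ]
}}

```text
t: 16.98
tool_pos: [589.5, 38.9, 186.0]
orientation: [-0.002, 0.125, 0.992, 0.0]
ft_force: [-0.1, -0.0, 0.4]
opening: 70.6
grasp_force: 0.0
```

Run:
```python
from h import *
o=readout.get_obs(); print(o['t'],o['tool_pos'])
w=snap('wrist','w8');P=cloud(w)
hsv=cv2.cvtColor(w['image'],cv2.COLOR_RGB2HSV); m=(cv2.inRange(hsv,(0,170,70),(7,255,255))|cv2.inRange(hsv,(174,170,70),(180,255,255)))>0
n,l,s,ce=cv2.connectedComponentsWithStats(m.astype(np.uint8)); k=1+s[1:,4].argmax(); print(s[k],ce[k]); m=l==k
Q=P[m]; print(np.percentile(Q[:,2],[2,10,30,50,70,90,98]).round(1), np.median(Q,0))
print(np.histogram(Q[:,2],np.arange(70,125,3)))
u,v=ce[k].astype(int)
D=P[max(0,v-80):v+80,max(0,u-80):u+80].reshape(-1,3); D=D[np.hypot(*(D[:,:2]-[559,62]).T)<30]
print('highest',np.sort(D[D[:,2]<140][:,2])[-40::4].round(1)); print(np.median(D[(D[:,2]>-5)&(D[:,2]<12),2]))
cv2.imwrite('pics/m8.png',cv2.resize(w['image'][max(0,v-75):v+75,max(0,u-100):u+100,::-1],(800,600)));print(max(0,u-100),max(0,v-75))
```

```text
16.975 [589.48675188  38.85106465 185.98224326]
[290 149  33  31 547] [305.08226691 161.91773309]
[ 98.7  99.2  99.8 100.1 100.4 101.  101.7] [554.74882651  63.6898156  100.07623991]
(array([  0,   0,   0,   0,   0,   0,   0,   0,   0, 248, 293,   0,   0,
         3,   0,   0,   0,   0]), array([ 70,  73,  76,  79,  82,  85,  88,  91,  94,  97, 100, 103, 106,
       109, 112, 115, 118, 121, 124]))
highest [127.4 127.5 127.5 127.6 127.6 127.7 127.7 127.8 127.9 128. ]
5.161505495603706
205 86
```

View pics/m8.png

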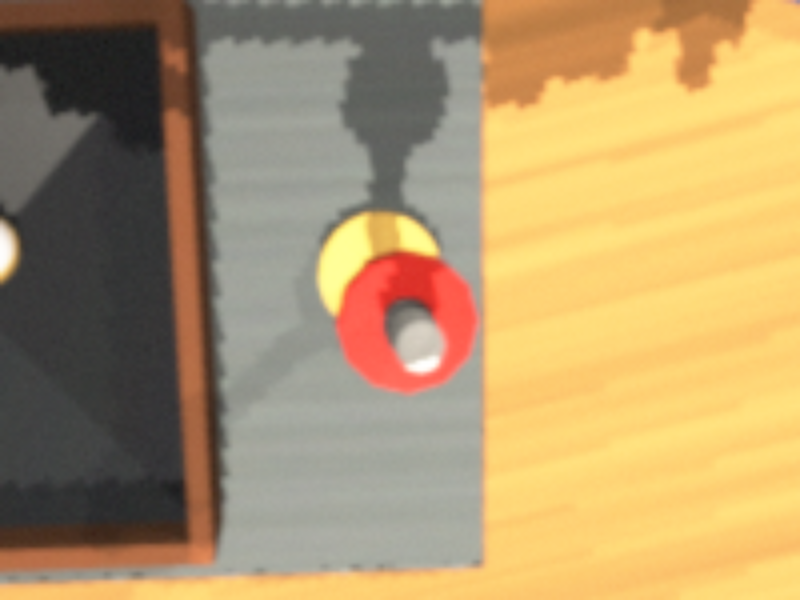

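The crop (4x, offset 205,86) shows the collar centred at about (406,322) with the rod tip just beyond it. Wrist depth puts the collar's top at 100.5 (the tip reads 127.7 against 128), so its centre is at 95.6. Next is the loupe.

Run:
```python
from h import *
w=ld('w8'); print(world(w,205+406/4,86+322/4,100.5)); go([498,-292,160],down(-.104))
```

```text
[558.63835757  64.23183591 100.5       ]
shift [   6.8 -344.3   26.1] turn [ 0.001 -0.002 -0.146]
```

>>> {"op": "send_rows", "data": {
  "targets": [
    [80,[0,-20,0],[0,0,0]],
    [80,[0,-40,0],[0,0,0]],
    [80,[1,-52,0],[0,0,0]],
    [80,[1,-56,0],[0,0,0]],
    [80,[1,-56,0],[0,0,0]],
    [80,[1,-50,0],[0,0,0]],
    [80,[1,-40,0],[0,0,0]],
    [80,[1,-22,10],[0,0,-0.046]],
    [80,[1,-8,16],[0,0,-0.1]],
    [80,[0,0,0],[0,0,0]]
  ]
}}

```text
t: 18.27
tool_pos: [497.9, -291.4, 159.6]
orientation: [-0.002, 0.052, 0.999, 0.001]
ft_force: [0.2, -0.4, -0.1]
opening: 79.8
grasp_force: 0.0
```

Run:
```python
from h import *
o=readout.get_obs(); print(o['t'],o['tool_pos'])
w=snap('wrist','w9');P=cloud(w)
X=P.reshape(-1,3); ok=(w['range_z'].ravel()>0)&(np.abs(X[:,0]-505)<75)&(np.abs(X[:,1]+292)<45)&(X[:,2]>57)&(X[:,2]<66)
Q=X[ok]; print(len(Q),np.percentile(Q[:,2],[5,50,95]))
for a in range(430,590,12):
    k=(Q[:,0]>a)&(Q[:,0]<a+12)
    if k.sum()>10: print(a,k.sum(),Q[k,1].min().round(1),np.median(Q[k,1]).round(1),Q[k,1].max().round(1),np.median(Q[k,2]).round(1))
r=cv2.fitLine(Q[:,:2].astype(np.float32),cv2.DIST_HUBER,0,.01,.01).ravel(); print(r)
t=ld('t7')['image'].astype(int); cv2.imwrite('pics/m9.png',w['image'][:,:,::-1])
```

```text
18.275 [ 497.93295001 -291.37329924  159.562557  ]
4051 [57.85518493 60.00619556 62.13342908]
430 293 -293.5 -284.5 -273.9 61.7
442 424 -294.1 -284.7 -275.0 60.4
454 417 -295.5 -286.1 -276.9 60.0
466 396 -296.8 -287.7 -277.9 60.1
478 386 -298.1 -288.9 -279.8 60.0
490 368 -299.4 -290.3 -281.0 60.0
502 361 -300.8 -291.5 -282.1 60.0
514 338 -302.2 -293.2 -284.0 59.9
526 337 -303.5 -294.4 -285.2 59.9
538 315 -304.9 -295.9 -286.3 60.0
550 287 -307.8 -296.9 -288.3 59.9
562 129 -321.7 -296.9 -276.5 57.4
[ 9.9362963e-01 -1.1269486e-01  4.9490002e+02 -2.9016858e+02]
```

View pics/m9.png

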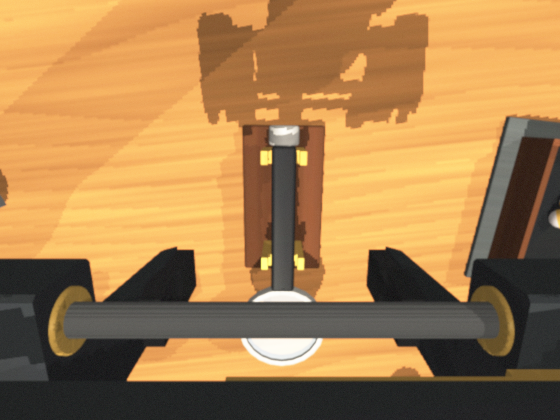

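The wrist view shows the loupe in its cradle below the fingers. The counterweight is at (285,137), the handle–counterweight joint at (285,147), and the brass supports at v≈158 and v≈261.

Run:
```python
from h import *
w=ld('w9')
for p in[(285,148,61),(285,126,60),(282.5,158,53),(282.5,261,53)]: print(p,world(w,*p))
go([498,-291.2,34.3],down(-.113))
```

```text
(285, 148, 61) [ 450.77576687 -283.73412296   61.        ]
(285, 126, 60) [ 435.77606053 -282.19684267   60.        ]
(282.5, 158, 53) [ 458.41396197 -286.25101342   53.        ]
(282.5, 261, 53) [ 539.5087587  -294.64324463   53.        ]
shift [  0.4  -0.3 126.1] turn [ 0.002 -0.002  0.009]
```

>>> {"op": "send_rows", "data": {
  "targets": [
    [80,[-1,0,15],[0,0,-0.009]],
    [80,[0,0,35],[0,0,0]],
    [80,[0,0,40],[0,0,0]],
    [80,[0,0,25],[0,0,0]],
    [80,[0,0,10],[0,0,0]],
    [80,[0,0,0],[0,0,0]],
    [50,[0,0,0],[0,0,0]],
    [30,[0,0,0],[0,0,0]],
    [25,[0,0,0],[0,0,0]]
  ],
  "squeeze": 40
}}

```text
t: 19.45
tool_pos: [500.9, -292.0, 36.9]
orientation: [0.0, 0.047, 0.999, 0.0]
ft_force: [0.7, 0.2, 1.3]
opening: 52.1
grasp_force: 0.0
```

Run:
```python
from h import *
o=readout.get_obs(); print(o['t'],o['opening']); go([499,-291.2,34.3],down(-.113))
```

```text
19.45 52.09438965217184
shift [2.  0.6 2.6] turn [0.    0.001 0.019]
```

>>> {"op": "send_rows", "data": {
  "targets": [
    [30,[1.5,0.5,2],[0,0,0.019]],
    [30,[0,0,0],[0,0,0]],
    [0,[0,0,0],[0,0,0]],
    [0,[0,0,0],[0,0,0]],
    [0,[0,0,0],[0,0,0]],
    [0,[0,0,0],[0,0,0]],
    [0,[0,0,0],[0,0,0]],
    [0,[0,0,0],[0,0,0]]
  ]
}}

```text
t: 20.45
tool_pos: [498.8, -290.9, 33.9]
orientation: [-0.0, 0.056, 0.998, 0.001]
ft_force: [0.1, 0.2, -0.2]
opening: 17.0
grasp_force: 40.0
```

>>> {"op": "send_rows", "data": {
  "targets": [
    [0,[0,0,-5],[0,0,0]],
    [0,[0,0,-15],[0,0,0]],
    [0,[0,0,-25],[0,0,0]],
    [0,[0,0,-25],[0,0,0]],
    [0,[0,0,-18],[0,0,0]],
    [0,[0,0,-8],[0,0,0]],
    [0,[0,0,0],[0,0,0]],
    [0,[0,0,0],[0,0,0]]
  ]
}}

```text
t: 21.45
tool_pos: [498.2, -290.6, 128.9]
orientation: [-0.001, 0.056, 0.998, 0.001]
ft_force: [-0.3, -0.2, -1.4]
opening: 17.0
grasp_force: 40.0
```

```bash
cat >> h.py <<'E'
def loupe(f):
    o=readout.get_obs(); print(o['t'],o['tool_pos'],o['ft_force'],o['grasp_force'],np.abs(o['dq']).max())
    M=R.from_quat(o['orientation'],scalar_first=True); w=snap('wrist','w'+f); X=cloud(w).reshape(-1,3); T=M.inv().apply(X-o['tool_pos'])
    k=(w['range_z'].ravel()>0)&(abs(T[:,0])<75)&(abs(T[:,1])<6)&(T[:,2]<-18)&(T[:,2]>-45); T=T[k]
    print('handle z in tool vs x',np.polyfit(T[:,0],T[:,2],1),'y',np.polyfit(T[:,0],T[:,1],1),len(T),T[:,0].min(),T[:,0].max())
    t=snap('top','t'+f); P=cloud(t); return o,M,w,t,P
E
python3 - <<'E'
from h import *
o,M,w,t,P=loupe('10')
dc=np.array([537.5,-35.3]); yaw=-.113; g=dc-100*np.array([np.cos(yaw),np.sin(yaw)]); print(g); go([*g,95.6-19+40],down(yaw));
E
```

```text
21.45 [ 498.21744935 -290.61671749  128.90962933] [-0.2585661  -0.18899476 -1.36255159] 39.9997029080987 0.005662615307564246
handle z in tool vs x [-1.41746117e-02 -2.63046889e+01] y [-0.00045889  0.0101137 ] 6871 -36.53911016733389 64.54074238334326
[438.13777093 -24.02403293]
shift [ 89.6 258.1  12.9] turn [ 0.002 -0.003  0.   ]
```

>>> {"op": "send_rows", "data": {
  "targets": [
    [0,[4,12,0],[0,0,0]],
    [0,[9,26,0],[0,0,0]],
    [0,[13,36,0],[0,0,0]],
    [0,[14,40,0],[0,0,0]],
    [0,[14,40,0],[0,0,0]],
    [0,[13,38,0],[0,0,0]],
    [0,[10,30,0],[0,0,0]],
    [0,[7.6,21,0],[0,0,0]],
    [0,[4,12,0],[0,0,0]],
    [0,[1,3,0],[0,0,0]]
  ]
}}

```text
t: 22.8
tool_pos: [438.6, -24.0, 130.1]
orientation: [-0.0, 0.056, 0.998, 0.0]
ft_force: [0.6, 0.2, -1.5]
opening: 17.3
grasp_force: 40.0
```

>>> {"op": "send_rows", "data": {
  "targets": [
    [0,[0,0,10],[0,0,0]],
    [0,[0,0,15],[0,0,0]],
    [0,[0,0,13],[0,0,0]],
    [0,[0,0,8],[0,0,0]],
    [0,[0,0,4],[0,0,0]],
    [0,[0,0,0],[0,0,0]],
    [0,[0,0,0],[0,0,0]],
    [0,[0,0,0],[0,0,0]]
  ]
}}

```text
t: 23.8
tool_pos: [439.4, -24.6, 80.8]
orientation: [0.0, 0.056, 0.998, 0.0]
ft_force: [-0.5, 0.2, -1.9]
opening: 17.2
grasp_force: 40.0
```

Run:
```python
from h import *
o,M,w,t,P=loupe('11'); print('lens est',np.array(o['tool_pos'])+M.apply([-100,0,-18]),'level',M.as_matrix()[:,2])
go([438.1,-24,77.6],down(-.113))
# ring in top view: bright low-saturation circle near expected pixel
e=proj(t,np.array([537.5,-35,100])); r=36*t['fx']/940; print('expected px',e,r)
g=cv2.medianBlur(cv2.cvtColor(t['image'],cv2.COLOR_RGB2GRAY),3); x0,y0=int(e[0])-30,int(e[1])-30
c=cv2.HoughCircles(cv2.resize(g[y0:y0+60,x0:x0+60],None,fx=4,fy=4,interpolation=cv2.INTER_CUBIC),cv2.HOUGH_GRADIENT,1,200,param1=80,param2=15,minRadius=54,maxRadius=72); print(c)
if c is not None: u,v,_=c[0,0]; u=(u+.5)/4-.5+x0; v=(v+.5)/4-.5+y0; print(u,v,world(t,u,v,100.6))
# lens height by depth relative to collar top, in the same view
for n,xy,rr in(('rod/collar',(559,62),16),('lens',(537.5,-35),38)):
    D=P[np.hypot(P[...,0]-xy[0],P[...,1]-xy[1])<rr]; D=D[(D[:,2]>80)&(D[:,2]<135)]; print(n,len(D),np.percentile(D[:,2],[10,50,90]).round(1),D.mean(0).round(1))
# beads
s=snap('side','s11'); S=cloud(s)
D=S[np.hypot(S[...,0]-537.5,S[...,1]+35.3)<40]; print('dish z',np.percentile(D[:,2],[5,25,50,75,95]).round(1))
```

```text
23.8 [439.37213473 -24.59481448  80.78189619] [-0.50316992  0.20517936 -1.86843363] 39.99974716454744 0.0017864621302898969
handle z in tool vs x [-1.43266085e-02 -2.63186134e+01] y [-0.00056578  0.0133815 ] 6866 -36.58781068123276 64.58834792793432
lens est [538.7274617  -35.84779803  98.83430225] level [ 6.18145182e-04  8.01494552e-04 -9.99999488e-01]
shift [1.2 0.4 3. ] turn [0.001 0.    0.   ]
expected px [297.90267752 250.10494017] 15.75697311720381
[[[128.5 118.5  62.5]]]
298.75 249.25 [539.47653336 -36.90039596 100.6       ]
rod/collar 87 [ 98.6 100.9 126. ] [560.3  61.5 103.9]
lens 784 [100.1 102.6 105.6] [538.5 -37.5 102.7]
dish z [ 11.5  15.7  95.6 101.9 105.1]
```

>>> {"op": "send_rows", "data": {
  "targets": [
    [0,[1,0.7,1.5],[0,0,0]],
    [0,[0.5,0.3,1.3],[0,0,0]],
    [0,[0,0,0],[0,0,0]],
    [0,[0,0,0],[0,0,0]],
    [0,[0,0,0],[0,0,0]],
    [0,[0,0,0],[0,0,0]]
  ]
}}

```text
t: 24.7
tool_pos: [437.6, -23.4, 77.5]
orientation: [-0.0, 0.056, 0.998, 0.0]
ft_force: [0.5, -0.4, -1.4]
opening: 17.3
grasp_force: 40.0
```

Run:
```python
from h import *
t7=ld('t7'); e=proj(t7,np.array([537.5,-35.5,20])); u,v=e.astype(int); g=t7['image'][v-24:v+24,u-24:u+24]
m=(g.min(2)>110).astype(np.uint8); print('bright px in dish',m.sum(),[tuple(x) for x in cv2.connectedComponentsWithStats(m)[2]])
G=cv2.cvtColor(t7['image'],cv2.COLOR_RGB2GRAY)[v-12:v+12:1,u-12:u+12]; print('\n'.join(''.join('#' if x>150 else '+' if x>90 else '.' for x in r) for r in G))
ft=cv2.inRange(t7['image'],(150,150,150),(255,255,255)); n,_,s,_=cv2.connectedComponentsWithStats(ft[180:330,90:245]); print('white elsewhere near trays',s[1:].tolist())
o,M,w,t,P=loupe('12'); print('lens est',np.array(o['tool_pos'])+M.apply([-100,0,-18]))
D=P[np.hypot(P[...,0]-537.5,P[...,1]+35)<38]; D=D[(D[:,2]>80)&(D[:,2]<135)]; print(np.percentile(D[:,2],[10,50,90]).round(1))
# tray in the same view
hsv=cv2.cvtColor(t['image'],cv2.COLOR_RGB2HSV); m=cv2.inRange(hsv,(95,100,30),(130,255,255))>0; Q=P[m&(np.hypot(P[...,0]-505,P[...,1]-350)<25)]; print('tray floor',np.percentile(Q[:,2],[5,50,95]))
```

```text
bright px in dish 84 [(np.int32(0), np.int32(0), np.int32(48), np.int32(48), np.int32(2220)), (np.int32(23), np.int32(21), np.int32(5), np.int32(5), np.int32(18)), (np.int32(28), np.int32(22), np.int32(6), np.int32(5), np.int32(21)), (np.int32(18), np.int32(25), np.int32(6), np.int32(5), np.int32(22)), (np.int32(25), np.int32(27), np.int32(6), np.int32(5), np.int32(23))]
........................
........................
........................
........................
........................
........................
........................
........................
..............+.........
...........+###+..++++..
..........+#####++####+.
..........+####+++####+.
..........+####++#####+.
......+###++##++.+####..
.....+#####+.+.+..+#++..
.....+#####+.+####+.....
.....+#####+.+####+.....
......+###+..######.....
.............+####+.....
..............+##++.....
........................
........................
........................
........................
white elsewhere near trays []
24.7 [437.55245463 -23.40148438  77.49696774] [ 0.52426142 -0.42234739 -1.44856389] 39.999743811786175 0.0008037717933181199
handle z in tool vs x [-1.48332378e-02 -2.63178534e+01] y [-0.00064202  0.01515847] 6866 -36.76708553936365 64.5588563071141
lens est [536.92527519 -34.66801058  95.44433303]
[ 96.9  99.3 102.3]
tray floor [0.6968872  3.68929525 6.99522945]
```

Four beads are in the dish, the tray is flat, the lens is at (537, -35, 95.4), and the arm is still. Handing in.

```bash
python3 -c "
from rig import hand_in
print(hand_in())"
```

```text
the job is handed in; nothing more can be done
None
```

I handed the job in at 24.7 s; no verdict came back. By my last measurements the four beads are in the dish, the empty tray stands level on the bench and released, and the loupe is held still with its lens about 1 mm off the dish axis and within 1 mm of the collar height (about 95.6 mm).

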